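# Wake the grinder, then find the full coffee tin by its weight and hold it up

## Task

Get the grinder ready for a double: press its power key, let the key come up again, then press its double-dose key, and leave the single-dose and start keys alone, as there are no beans in it yet. Then heft the three identical coffee tins to find the heaviest, the full one, setting the lighter ones gently back down upright where they stood. Finish while still holding the heaviest tin up in the gripper, upright and a good hand's breadth (at least 100 mm) clear of the counter, with everything else on the counter left undisturbed.

Things in the scene. Friction and masses are not known exactly. Their poses are not given: they have to be found in the camera images.
- tin_a_center (a point): one of three identical closed coffee tins (bare metal, plain brown label), 90 mm along its x, 62 mm along its y, 150 mm tall, z up; this point is its centre, 75 mm above its underside. The slip lid covers the top 22 mm: grip below it, across the 62 mm width. They stand in a row about 160 mm apart from the robot's right to its middle, turned up to 0.35 rad; at yaw 0 the width lies along world y
- tin_a: the same tin; origin at the centre of its underside. Each tin weighs 0.18 to 0.51 kg with its contents (a sealed pack that may shift a millimetre), the heaviest at least 0.15 kg more than either other; which one that is cannot be seen and changes from start to start, whatever the tin's name
- tin_b_center (a point): one of three identical closed coffee tins (bare metal, plain brown label), 90 mm along its x, 62 mm along its y, 150 mm tall, z up; this point is its centre, 75 mm above its underside. The slip lid covers the top 22 mm: grip below it, across the 62 mm width. They stand in a row about 160 mm apart from the robot's right to its middle, turned up to 0.35 rad; at yaw 0 the width lies along world y
- tin_b: the same tin; origin at the centre of its underside. Each tin weighs 0.18 to 0.51 kg with its contents (a sealed pack that may shift a millimetre), the heaviest at least 0.15 kg more than either other; which one that is cannot be seen and changes from start to start, whatever the tin's name
- tin_c_center (a point): one of three identical closed coffee tins (bare metal, plain brown label), 90 mm along its x, 62 mm along its y, 150 mm tall, z up; this point is its centre, 75 mm above its underside. The slip lid covers the top 22 mm: grip below it, across the 62 mm width. They stand in a row about 160 mm apart from the robot's right to its middle, turned up to 0.35 rad; at yaw 0 the width lies along world y
- tin_c: the same tin; origin at the centre of its underside. Each tin weighs 0.18 to 0.51 kg with its contents (a sealed pack that may shift a millimetre), the heaviest at least 0.15 kg more than either other; which one that is cannot be seen and changes from start to start, whatever the tin's name
- grinder: low white coffee grinder, fixed, 270 mm deep (x), 170 mm wide (y), deck 199 mm above the counter; hopper 112 mm across with black lid (top at 250 mm) on the far half of the deck, centred at x = 70 mm; origin at the centre of its underside, -x is its front, towards the robot. Four grey keys on the deck's near half, two rows of two, 65 mm between rows, 90 mm between columns
- key_power_top (a point): on the grinder's deck, power key: round, 28 mm across, marked with a raised ring and a stroke, in the row further from the robot (next to the hopper), on the left (+y) side. This point: centre of the key's top face, about 209 mm above the counter, 10 mm proud of the deck; it is pressed straight down
- key_power (a joint): travel of the power key: 0 up, 0.005 m fully down, spring return; about 1.2 N starts it moving and 4.2 N holds it fully down; it counts as pressed beyond 0.0035 m
- key_single_top (a point): on the grinder's deck, single-dose key: round, 28 mm across, one raised rib, in the row nearest the robot, left (+y) side. This point: centre of the key's top face, about 209 mm above the counter, 10 mm proud of the deck; it is pressed straight down
- key_single (a joint): travel of the single-dose key: 0 up, 0.005 m fully down, spring return; about 1.2 N starts it moving and 4.2 N holds it fully down; it counts as pressed beyond 0.0035 m
- key_double_top (a point): on the grinder's deck, double-dose key: round, 28 mm across, two raised ribs, in the row nearest the robot, right (-y) side. This point: centre of the key's top face, about 209 mm above the counter, 10 mm proud of the deck; it is pressed straight down
- key_double (a joint): travel of the double-dose key: 0 up, 0.005 m fully down, spring return; about 1.2 N starts it moving and 4.2 N holds it fully down; it counts as pressed beyond 0.0035 m
- key_start_top (a point): on the grinder's deck, start key: rectangular, 24 by 36 mm, in the row next to the hopper, right (-y) side. This point: centre of the key's top face, about 209 mm above the counter, 10 mm proud of the deck; it is pressed straight down
- key_start (a joint): travel of the start key: 0 up, 0.005 m fully down, spring return; about 1.2 N starts it moving and 4.2 N holds it fully down; it counts as pressed beyond 0.0035 m
- counter: the white work counter, its top at z = 0; origin in the plane of its top
- tamper: coffee tamper, steel foot 58 mm across and dark wooden handle, 92 mm tall, standing between the tins and the grinder. Bystander, to be left as it is; origin at its underside
- jug: steel milk jug, 86 mm across, 100 mm tall, handle on one side, behind the tins. Bystander, to be left as it is; origin at its underside
- cup: white cup, 68 mm tall, on a saucer 116 mm across, behind the tins. Bystander, to be left as it is; origin at its underside
- shot_glass: small clear glass, 52 mm across, 62 mm tall, in front of the tins (robot's side). Bystander, to be left as it is; origin at its underside
- portafilter: steel filter holder 70 mm across and 45 mm tall with a wooden handle 190 mm long, lying on the far side, between cup and grinder. Bystander, to be left as it is; origin at its underside
- brush: small brush 170 mm long, lying in front of the tins. Bystander, to be left as it is; origin on its underside
Not all that is in view belongs to the job. Leave any orange look-alike of the tin_c alone.

How it is judged:
On the way, in this order (a step that is already met when the one before it is completed fails the run):
1. the power key is pressed, on its own (value of joint key_power above 0.0035 m and value of joint key_double below 0.0015 m), for 0.04 s.
2. the double-dose key is pressed, the power key being up again (value of joint key_double above 0.0035 m and value of joint key_power below 0.0015 m), for 0.04 s.
3. a tin is lifted off the counter (((height (world z) of tin_a_center above 0.085 m and contact force between tin_a and the fingers above 0.5 N) or (height (world z) of tin_b_center above 0.085 m and contact force between tin_b and the fingers above 0.5 N) or (height (world z) of tin_c_center above 0.085 m and contact force between tin_c and the fingers above 0.5 N))), for 0.1 s.
At the end, for the whole second after the job is handed in: the heaviest tin is held still in the fingers, within 14 degrees of upright, underside 90 mm or more above the counter, touching nothing else; the lighter two stand released and upright within 60 mm of their start; all keys are up; bystanders within 40 mm of their start (((height (world z) of tin_a_center above 0.165 m and angle between tin_a_center's own z axis and vertical below 0.25 rad and linear speed of each of tin_a, tin_b, tin_c below 0.03 m/s and contact force between tin_a and the fingers above 1 N and (contact force between tin_a and counter below 0.2 N and contact force between tin_a and grinder below 0.2 N and contact force between tin_a and tamper below 0.2 N and contact force between tin_a and jug below 0.2 N and contact force between tin_a and cup below 0.2 N and contact force between tin_a and shot_glass below 0.2 N and contact force between tin_a and portafilter below 0.2 N and contact force between tin_a and brush below 0.2 N and contact force between tin_a and tin_b below 0.2 N and contact force between tin_a and tin_c below 0.2 N) and contact force between tin_b and counter between 1 and 3.7 N and angle between each of tin_b_center, tin_c_center's own z axis and vertical below 0.1 rad and height (world z) of each of tin_b_center, tin_c_center below 0.085 m and distance of each of tin_b_center, tin_c_center from where it was at the start of the episode below 0.06 m and contact force between each of tin_b, tin_c and the fingers below 0.2 N and contact force between tin_c and counter between 1 and 3.7 N) or (height (world z) of tin_b_center above 0.165 m and angle between tin_b_center's own z axis and vertical below 0.25 rad and linear speed of each of tin_b, tin_a, tin_c below 0.03 m/s and contact force between tin_b and the fingers above 1 N and (contact force between tin_b and counter below 0.2 N and contact force between tin_b and grinder below 0.2 N and contact force between tin_b and tamper below 0.2 N and contact force between tin_b and jug below 0.2 N and contact force between tin_b and cup below 0.2 N and contact force between tin_b and shot_glass below 0.2 N and contact force between tin_b and portafilter below 0.2 N and contact force between tin_b and brush below 0.2 N and contact force between tin_b and tin_a below 0.2 N and contact force between tin_b and tin_c below 0.2 N) and contact force between tin_a and counter between 1 and 3.7 N and angle between each of tin_a_center, tin_c_center's own z axis and vertical below 0.1 rad and height (world z) of each of tin_a_center, tin_c_center below 0.085 m and distance of each of tin_a_center, tin_c_center from where it was at the start of the episode below 0.06 m and contact force between each of tin_a, tin_c and the fingers below 0.2 N and contact force between tin_c and counter between 1 and 3.7 N) or (height (world z) of tin_c_center above 0.165 m and angle between tin_c_center's own z axis and vertical below 0.25 rad and linear speed of each of tin_c, tin_a, tin_b below 0.03 m/s and contact force between tin_c and the fingers above 1 N and (contact force between tin_c and counter below 0.2 N and contact force between tin_c and grinder below 0.2 N and contact force between tin_c and tamper below 0.2 N and contact force between tin_c and jug below 0.2 N and contact force between tin_c and cup below 0.2 N and contact force between tin_c and shot_glass below 0.2 N and contact force between tin_c and portafilter below 0.2 N and contact force between tin_c and brush below 0.2 N and contact force between tin_c and tin_a below 0.2 N and contact force between tin_c and tin_b below 0.2 N) and contact force between tin_a and counter between 1 and 3.7 N and angle between each of tin_a_center, tin_b_center's own z axis and vertical below 0.1 rad and height (world z) of each of tin_a_center, tin_b_center below 0.085 m and distance of each of tin_a_center, tin_b_center from where it was at the start of the episode below 0.06 m and contact force between each of tin_a, tin_b and the fingers below 0.2 N and contact force between tin_b and counter between 1 and 3.7 N)) and value of joint each of key_power, key_single, key_double, key_start below 0.0015 m and distance of each of tamper, jug, cup, shot_glass, portafilter, brush from where it was at the start of the episode below 0.04 m); the arm keeps its last pose, push and grip.
It fails at once if the single-dose or the start key is pressed, or the power and double-dose keys together (value of joint any of key_single, key_start above 0.0035 m or value of joint each of key_power, key_double above 0.0025 m).
It fails at once if a tin is tipped by more than 40 degrees (angle between any of tin_a_center, tin_b_center, tin_c_center's own z axis and vertical above 0.7 rad).
It fails at once if a tin is let go in the air and drops (falls free at more than 0.4 m/s, some 8 mm) ((linear speed of tin_a above 0.4 m/s and contact force between tin_a and the fingers below 0.2 N) or (linear speed of tin_b above 0.4 m/s and contact force between tin_b and the fingers below 0.2 N) or (linear speed of tin_c above 0.4 m/s and contact force between tin_c and the fingers below 0.2 N)).
It fails at once if a tin is banged down on the counter (more than 60 N) (contact force between any of tin_a, tin_b, tin_c and counter above 60 N).
It fails at once if a bystander is moved by more than 40 mm or knocked over (distance of any of tamper, jug, cup, shot_glass, portafilter, brush from where it was at the start of the episode above 0.04 m or angle between any of tamper, jug, cup, shot_glass, portafilter, brush's own z axis and vertical above 0.5 rad).
It also fails if it takes over 72 s, if anything falls off the work surface, if the arm or the gripper's body presses on something with over 40 N, if the wrist force passes 120 N, or if a joint passes its speed limit or range.

## Robot

A 7-joint arm with a two-finger parallel gripper is mounted at the origin on the work surface. World frame = base frame: x ahead of the robot, y to its left, z up, the work surface at z = 0. Lengths are in m, angles in rad, forces in N, time in s.
With the tool pointing down it reaches from about 0.4 to 0.85 m from the base axis. Payload 4.5 kg.
Tool frame: the origin (TCP) lies at the very end of the fingers, on their centre line; the grasp point (between the pads) lies 19 mm behind it (r.grip_point_offset is the distance from the TCP to the grasp point, in m); z points along the fingers, y is the line along which they close (so a half turn about z gives the same grasp; the last joint's range is limited). The gripper opens to 88 mm and grips with 3 to 60 N. Pads are 18 mm wide; open, the fingers measure 123 mm over their backs; the gripper's body (75 mm by 187 mm) begins 45 mm behind the grasp point.
Start: joints at [1.252, 0.689, -0.195, 1.565, 0.157, 0.902, -0.215], TCP at [0.216, -0.587, 0.239] pointing down, gripper open.
Joint ranges: [-3.01, 3.01], [-0.46, 2.08], [-1.47, 1.51], [0.13, 2.56], [-1, 4.14], [0.04, 2.09], [-2.66, 2.66]. Speed limits (rad/s): [2.57, 2.57, 3.14, 3.14, 3.14, 3.14, 3.14].

## Interface

Orientations are given as a unit quaternion [x, y, z, w].
In Python, from plant import r gives the robot as it stands.
- The arm moves only by the tool carry_out, never from a script. Its argument "rows" is a list of rows, each a list of 3 entries, a list of its own where there are three numbers: the shift along the tool's x, y, z in cm, then the turn, a rotation vector about the tool's x, y, z in degrees, then the closure, from 0 (fully open) to 1 (shut). A call has 1 to 12 rows; each row is the pose to reach, as a shift and turn from the pose commanded when the call began, along the tool's axes at that moment; what a row does not reach only later rows make up. A row lasts 1/10 s, in which the tool goes at most 50 mm and 8.59 degrees, less where a joint would pass 70% of its speed; a pose out of reach is approached as far as the arm can. A call with a gripper value outside its range is refused whole. The fingers move at their own pace and stop on an object; "newtons" is the grip in N (left out, the last holds). Time passes only in rows, so rows that repeat a pose let the fingers close. It gives the time, the measured TCP pose, the force, the opening and the grip force at its end, in the units of the state.
- r.get_state(): the state, without advancing time (a new reading comes with each control period).
- r.snapshot(name): name is "scene" or "top"; returns a dict with "image" (384x512x3 uint8, red, green, blue), "fx", "fy", "cx", "cy" (pixels), "dist_coeffs" ([k1, k2, p1, p2, k3] as OpenCV has them; the pictures are not rectified), "pose" (4x4, takes a point from camera to world coordinates). Camera axes: x right, y up, looking along -z (the intrinsics and any distortion apply to the point x, -y, -z); pixel columns grow to the right and rows downward; lengths in m; the calibration is good to about 2 mm. A picture is of the moment at which its call begins. There is no depth.
- r.finish_job(): hands the job in; it is judged then, once.
The state is a dict: "clock": time; "q": joint angles; "qd": joint speeds; "joint_torque": joint torques, N m; "tool_pos": TCP position; "eef_rot": TCP orientation; "contact_force": force on the tool from outside, world axes, zero at the start; "moment": the same for the moment, N m; "opening": opening from 0.0 (shut) to 1.0 (fully open); "finger_force": force on a finger pad.
Only numpy, scipy, OpenCV 4.12 (cv2) and the standard library are available. Lean on these libraries where they do the work, as an engineer would, in place of code of your own. Each camera call takes 0.05 s, during which the arm holds its last target. There are 200 camera calls.

## Working session

There is one attempt and no reset: what is moved stays moved. The work goes in short steps, Python scripts to look and compute and a tool call to move; the robot and the scene stay as the last step left them, time stands still between calls to the robot, and variables do not carry over. Pictures are saved under pics/ and viewed, at most 10 in all, crops included, and the job is handed in when it is done.

Besides the shell and the picture viewer there is one more tool, called by a JSON object that holds its "fn" and its "kwargs". carry_out: Moves the arm, as the interface text tells. Its arguments: {"type":"object","properties":{"rows":{"type":"array"},"newtons":{"type":"number"}},"required":["rows"]}

```bash
mkdir -p pics; python3 - <<'E'
from plant import r
import cv2,numpy as np,pickle
s=r.get_state();print({k:np.round(v,3) for k,v in s.items()})
for n in("scene","top"):
    d=r.snapshot(n);pickle.dump(d,open(n+".pkl","wb"))
    cv2.imwrite(f"pics/{n}0.png",cv2.resize(d["image"][:,:,::-1],(800,600),interpolation=cv2.INTER_CUBIC))
    print(n,d["fx"],d["cx"],d["cy"],d["dist_coeffs"],np.round(d["pose"],3))
E
```

```text
{'clock': np.float64(0.0), 'q': array([ 1.252,  0.69 , -0.195,  1.566,  0.157,  0.903, -0.215]), 'qd': array([ 0.001, -0.001, -0.001,  0.001, -0.001,  0.002, -0.001]), 'joint_torque': array([ 1.0000e-03, -5.2756e+01, -1.2670e+00, -1.5343e+01, -5.3000e-02,
        6.0000e-03,  0.0000e+00]), 'tool_pos': array([ 0.216, -0.586,  0.238]), 'eef_rot': array([ 0.984,  0.176, -0.   , -0.001]), 'contact_force': array([-1.363, -0.763,  0.134]), 'moment': array([-0.035, -0.043, -0.037]), 'finger_force': np.float64(0.0), 'opening': np.float64(1.0)}
scene 412.70956687719354 258.85188475903544 190.6838036273772 [-0.11327794  0.          0.          0.          0.        ] [[-0.782 -0.377  0.496  1.132]
 [ 0.622 -0.447  0.642  0.773]
 [-0.02   0.811  0.585  0.802]
 [ 0.     0.     0.     1.   ]]
top 347.06727256415905 256.29549164835925 197.19418494574333 [-0.0376831  0.         0.         0.         0.       ] [[ 0.026  0.998 -0.049  0.497]
 [-0.999  0.025 -0.024  0.031]
 [-0.023  0.049  0.999  1.042]
 [ 0.     0.     0.     1.   ]]
```

View pics/scene0.png

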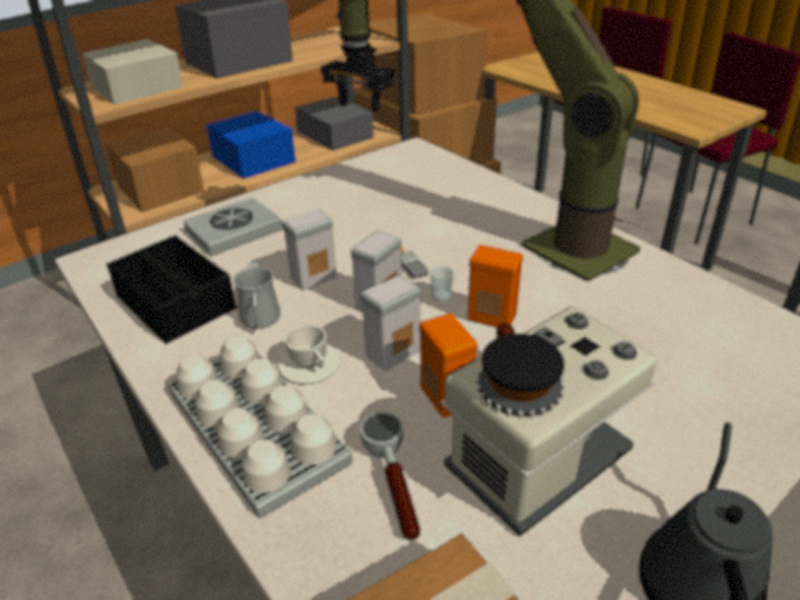

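View pics/top0.png

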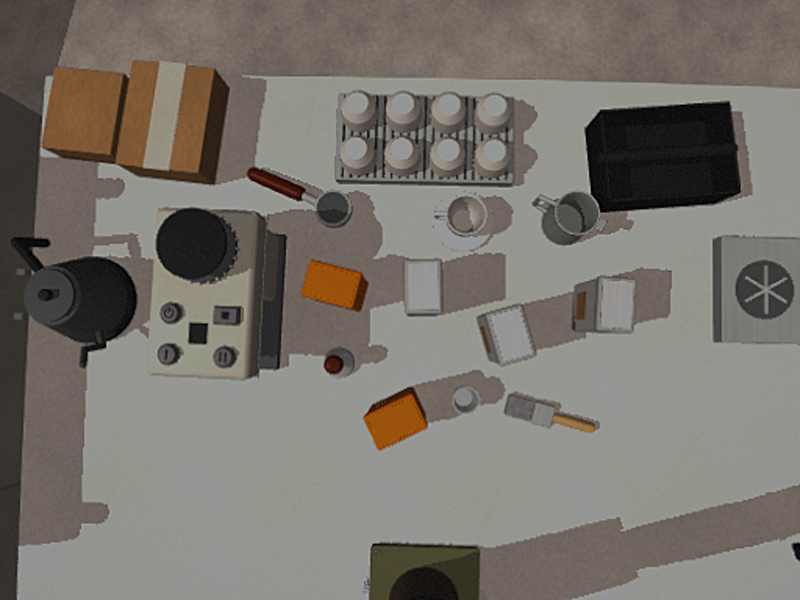

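The scene view shows three metal tins, two orange look-alikes and the grinder. In the top view (800x600 scale):
- **Keys:** power (171,313), start (227,314), single (168,354), double (224,356).
- **Tin lids:** about (422,286), (510,333) and (614,303).

Next I'll measure these.

```bash
cat > h.py <<'E'
import numpy as np,cv2,pickle
from scipy.spatial.transform import Rotation as R
def load(n): return pickle.load(open(n+".pkl","rb"))
def ray(d,uv,z):
    K=np.array([[d["fx"],0,d["cx"]],[0,d["fy"],d["cy"]],[0,0,1]])
    p=cv2.undistortPoints(np.array(uv,float).reshape(-1,1,2),K,np.array(d["dist_coeffs"],float)).reshape(-1,2)
    P=np.array(d["pose"]);v=np.c_[p[:,0],-p[:,1],-np.ones(len(p))]@P[:3,:3].T
    o=P[:3,3];return o+v*((z-o[2])/v[:,2])[:,None]
def shift(r,target,yaw):
    """cm shift in tool axes and deg turn to TCP target, tool down with tool-y at world angle yaw (mod pi)"""
    s=r.get_state();T=R.from_quat(s["eef_rot"])
    c=[]
    for a in(yaw,yaw+np.pi):
        y=np.array([np.cos(a),np.sin(a),0]);z=np.array([0,0,-1.]);G=R.from_matrix(np.c_[np.cross(y,z),y,z])
        c.append((T.inv()*G).as_rotvec(degrees=True))
    c.sort(key=np.linalg.norm)
    return np.round(T.inv().apply(np.array(target)-s["tool_pos"])*100,2),np.round(c[0],1),np.round(c[1],1)
E
python3 - <<'E'
from h import *
d=load("top");im=d["image"];g=im.astype(int)
f=.64
k=np.array([[171,313],[227,314],[168,354],[224,356]])*f
K=ray(d,k,.209);print("keys",K.round(3),"rows",np.linalg.norm(K[0]-K[2]),"cols",np.linalg.norm(K[0]-K[1]))
hsv=cv2.cvtColor(im,cv2.COLOR_RGB2HSV)
for c in [(422,286),(510,333),(614,303)]:
    u,v=(np.array(c)*f).astype(int);print(c,im[v,u],im[v+22,u-10],"counter")
    lo=(g-im[v,u].astype(int));m=(np.abs(lo).max(2)<9).astype(np.uint8)
    n,l=cv2.connectedComponents(m,connectivity=4);q=(l==l[v,u]).astype(np.uint8)
    q=cv2.morphologyEx(q,cv2.MORPH_OPEN,np.ones((5,5)))
    ct=max(cv2.findContours(q,0,1)[0],key=cv2.contourArea);b=cv2.boxPoints(cv2.minAreaRect(ct))
    W=ray(d,b,.15);e=[np.linalg.norm(W[i]-W[i-1]) for i in(1,2)]
    i=1 if e[0]>e[1] else 2
    L=W[i]-W[i-1];print("area",q.sum(),"ctr",W.mean(0).round(3),"edges",np.round(e,3),"yaw",round(np.arctan(L[1]/L[0]),3))
o=im[140:240,240:440];o2=im[120:250,90:180]
cv2.imwrite("pics/c1.png",cv2.resize(o[:,:,::-1],(800,400),interpolation=2))
cv2.imwrite("pics/c2.png",cv2.resize(o2[:,:,::-1],(415,600),interpolation=2))
E
```

```text
keys [[0.521 0.41  0.209]
 [0.522 0.321 0.209]
 [0.457 0.412 0.209]
 [0.457 0.323 0.209]] rows 0.06403278829936104 cols 0.08906236328751374
(422, 286) [150 149 148] [150 151 150] counter
area 543 ctr [0.58  0.017 0.15 ] edges [0.049 0.075] yaw 0.023
(510, 333) [148 150 147] [152 153 143] counter
area 505 ctr [ 0.502 -0.128  0.15 ] edges [0.047 0.074] yaw 0.295
(614, 303) [151 152 148] [150 152 148] counter
area 446 ctr [ 0.556 -0.302  0.15 ] edges [0.049 0.072] yaw 0.005
```

View pics/c1.png

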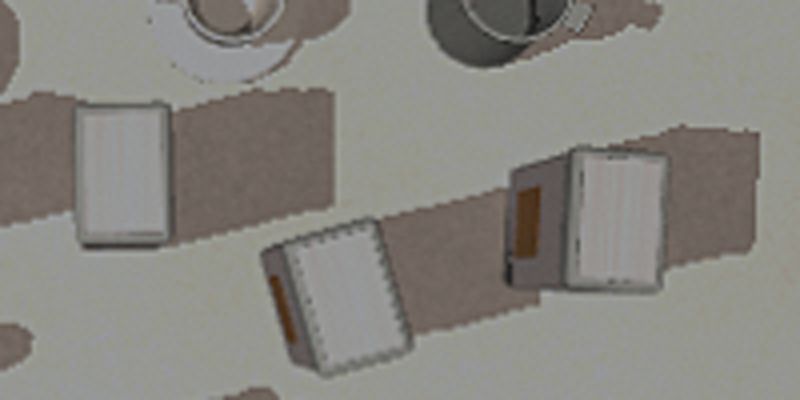

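View pics/c2.png

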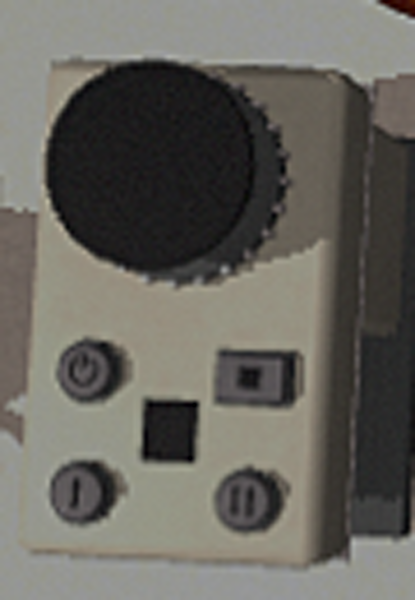

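The crops confirm the key markings: ring = power, far left; two ribs = double, near right. I picked the lid corners by hand from the crop and will check the sizes.

```bash
python3 - <<'E'
from h import *
from plant import r
d=load("top")
for n,c in dict(M=[(76,102),(169,102),(172,243),(80,245)],N=[(283,248),(377,219),(412,347),(320,376)],F=[(573,149),(666,153),(661,292),(565,290)]).items():
    W=ray(d,np.array(c)/4+[240,140],.15)
    e=[np.linalg.norm(W[i]-W[i-1]) for i in range(4)]
    L=(W[0]+W[1]-W[2]-W[3]);print(n,W.mean(0).round(4),np.round(e,3),"yaw",round(np.arctan2(L[1],L[0]),3))
K=ray(d,np.array([(85,370),(250,378),(78,490),(243,499)])/4.615+[90,120],.209);print(K.round(4))
# scene check
s=load("scene");f=.64
print("scene keys",ray(s,np.array([[597,369],[549,337],[625,350],[577,320]])*f,.209).round(3))
print("scene lids",ray(s,np.array([[391,294],[378,246],[309,221]])*f,.15).round(3))
print(shift(r,(.45,-.1,.36),-np.pi/2-.02),shift(r,(K[0][0],K[0][1],.25),-np.pi/2-.02))
E
```

```text
M [0.578  0.0159 0.15  ] [0.093 0.06  0.091 0.059] yaw 0.049
N [ 0.5016 -0.1291  0.15  ] [0.085 0.063 0.085 0.062] yaw 0.292
F [ 0.555  -0.3004  0.15  ] [0.091 0.06  0.089 0.062] yaw -0.04
[[0.5217 0.4126 0.209 ]
 [0.5198 0.3236 0.209 ]
 [0.4583 0.4135 0.209 ]
 [0.4562 0.3247 0.209 ]]
scene keys [[0.531 0.421 0.209]
 [0.529 0.332 0.209]
 [0.468 0.422 0.209]
 [0.466 0.333 0.209]]
scene lids [[ 0.589  0.032  0.15 ]
 [ 0.51  -0.113  0.15 ]
 [ 0.56  -0.289  0.15 ]]
(array([ 38.78, -37.53, -12.14]), array([-0.1,  0. , 21.4]), array([-0.000e+00, -1.000e-01, -1.586e+02])) (array([ 63.22, -83.14,  -1.07]), array([-0.1,  0. , 21.4]), array([-0.000e+00, -1.000e-01, -1.586e+02]))
```

{"fn": "carry_out", "kwargs": {"rows": [[[3,-3,-5],[0,0,4],1],[[5,-5,-9],[0,0,10],1],[[9,-9,-12],[0,0,16],1],[[39,-38,-12],[0,0,21.4],1],[[39,-38,-12],[0,0,21.4],1],[[39,-38,-12],[0,0,21.4],1],[[39,-38,-12],[0,0,21.4],1],[[39,-38,-12],[0,0,21.4],1],[[39,-38,-12],[0,0,21.4],1],[[39,-38,-12],[0,0,21.4],1],[[39,-38,-12],[0,0,21.4],1],[[39,-38,-12],[0,0,21.4],1]], "newtons": 20}}

```text
clock: 1.3
tool_pos: [0.4513, -0.0921, 0.3588]
eef_rot: [1.0, -0.009, 0.0, -0.0]
contact_force: [1.1, 0.3, 0.8]
opening: 0.005
finger_force: 0.0
```

```bash
python3 - <<'E'
from h import *
from plant import r
s=r.get_state();print(s["clock"],s["tool_pos"],s["q"].round(2),s["contact_force"])
print(shift(r,(.521,.414,.30),-np.pi/2-.02))
E
```

```text
1.3 [ 0.45127692 -0.09214874  0.35875522] [ 0.26  0.32 -0.22  1.86  0.08  0.97 -1.59] [1.14964644 0.34722775 0.83046713]
(array([  6.04, -50.73,   5.91]), array([-0. , -0. ,  0.1]), array([ 0.000e+00, -1.000e-01, -1.799e+02]))
```

{"fn": "carry_out", "kwargs": {"rows": [[[6,-50.7,0],[0,0,0],1],[[6,-50.7,0],[0,0,0],1],[[6,-50.7,0],[0,0,0],1],[[6,-50.7,0],[0,0,0],1],[[6,-50.7,3],[0,0,0],1],[[6,-50.7,6],[0,0,0],1],[[6,-50.7,9],[0,0,0],1],[[6,-50.7,12],[0,0,0],1],[[6,-50.7,12],[0,0,0],1],[[6,-50.7,12],[0,0,0],1],[[6,-50.7,12],[0,0,0],1],[[6,-50.7,12],[0,0,0],1]]}}

```text
clock: 2.5
tool_pos: [0.5176, 0.4154, 0.2346]
eef_rot: [1.0, -0.007, -0.003, -0.0]
contact_force: [-1.3, -0.2, -0.1]
opening: 0.005
finger_force: 0.0
```

```bash
python3 - <<'E'
from h import *
from plant import r
s=r.get_state();print(s["clock"],s["tool_pos"],s["contact_force"])
print(shift(r,(.521,.414,.215),-np.pi/2-.02))
d=r.snapshot("scene");cv2.imwrite("pics/s1.png",cv2.resize(d["image"][130:280,270:470,::-1],(800,600),interpolation=2))
E
```

```text
2.5 [0.51755717 0.41537174 0.23462888] [-1.34263173 -0.1513964  -0.13223192]
(array([0.36, 0.13, 1.96]), array([-0. ,  0.3,  0.4]), array([  -0.5,   -0. , -179.6]))
```

View pics/s1.png

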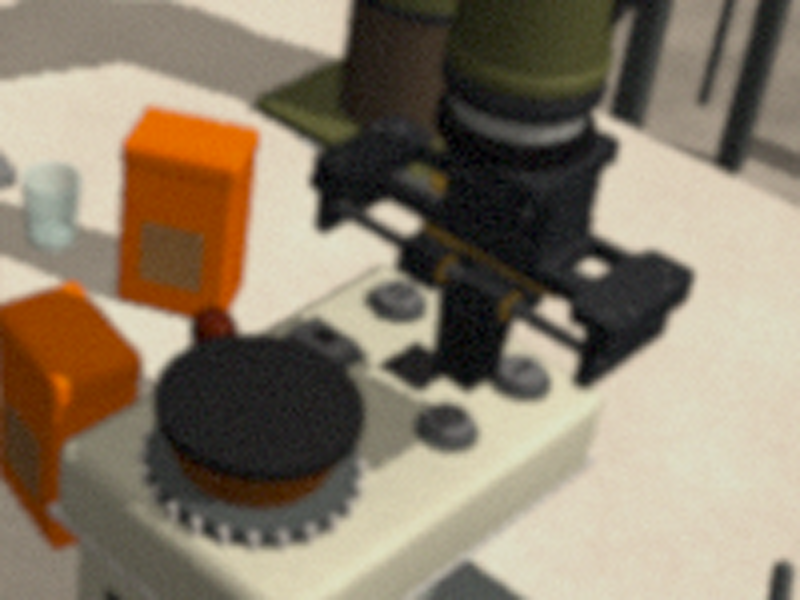

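The closed fingers (tip at crop (472,375)) hang just above the power key (445,420). I'll check both with rays.

```bash
python3 - <<'E'
from h import *
d=load("scene");o=np.array([270,130])
print("tip",ray(d,[np.array([472,375])/4+o],.235).round(4))
print("keys P S D",ray(d,np.array([(445,420),(522,371),(396,295)])/4+o,.209).round(4))
E
```

```text
tip [[0.516  0.4201 0.235 ]]
keys P S D [[0.5291 0.4176 0.209 ]
 [0.4635 0.4201 0.209 ]
 [0.4631 0.3297 0.209 ]]
```

{"fn": "carry_out", "kwargs": {"rows": [[[0.6,0,1],[0,0,0],1],[[0.6,0,2],[0,0,0],1],[[0.6,0,2.5],[0,0,0],1],[[0.6,0,2.8],[0,0,0],1],[[0.6,0,3.0],[0,0,0],1],[[0.6,0,3.0],[0,0,0],1]]}}

```text
clock: 3.15
tool_pos: [0.5273, 0.4097, 0.2089]
eef_rot: [1.0, -0.011, 0.0, 0.0]
contact_force: [-0.7, -1.4, 1.2]
opening: 0.006
finger_force: 0.7
```

{"fn": "carry_out", "kwargs": {"rows": [[[-0.2,-0.4,-0.2],[0,0,0],1],[[-0.2,-0.4,0.2],[0,0,0],1],[[-0.2,-0.4,0.5],[0,0,0],1],[[-0.2,-0.4,0.7],[0,0,0],1],[[-0.2,-0.4,0.7],[0,0,0],1]]}}

```text
clock: 3.65
tool_pos: [0.5252, 0.4163, 0.2044]
eef_rot: [1.0, -0.01, 0.001, -0.002]
contact_force: [-3.0, -0.8, 13.3]
opening: 0.006
finger_force: 7.1
```

{"fn": "carry_out", "kwargs": {"rows": [[[0,0,-2],[0,0,0],1],[[0,0,-5],[0,0,0],1],[[-3,4,-5],[0,0,0],1],[[-6.5,8.9,-5],[0,0,0],1],[[-6.5,8.9,-5],[0,0,0],1],[[-6.5,8.9,-4],[0,0,0],1],[[-6.5,8.9,-2.5],[0,0,0],1],[[-6.5,8.9,-2],[0,0,0],1],[[-6.5,8.9,-2],[0,0,0],1]]}}

```text
clock: 4.55
tool_pos: [0.4586, 0.3276, 0.2204]
eef_rot: [1.0, -0.01, -0.001, 0.0]
contact_force: [0.2, 0.3, -0.0]
opening: 0.001
finger_force: 0.0
```

```bash
python3 - <<'E'
from h import *
from plant import r
s=r.get_state();print(s["clock"],s["tool_pos"],s["contact_force"])
print(shift(r,(.460,.327,.204),-np.pi/2-.02))
E
```

```text
4.55 [0.45856158 0.32764911 0.22040897] [ 0.21433459  0.27278842 -0.04733295]
(array([0.15, 0.06, 1.64]), array([0. , 0.1, 0. ]), array([-1.0e-01,  0.0e+00, -1.8e+02]))
```

{"fn": "carry_out", "kwargs": {"rows": [[[0.1,0,0.8],[0,0,0],1],[[0.1,0,1.3],[0,0,0],1],[[0.1,0,1.7],[0,0,0],1],[[0.1,0,1.9],[0,0,0],1],[[0.1,0,1.9],[0,0,0],1]]}}

```text
clock: 5.05
tool_pos: [0.46, 0.3274, 0.2043]
eef_rot: [1.0, -0.01, 0.001, -0.001]
contact_force: [-1.2, 0.4, 11.0]
opening: 0.007
finger_force: 5.8
```

{"fn": "carry_out", "kwargs": {"rows": [[[0,0,-3],[0,0,0],1],[[0,0,-8],[0,0,0],1],[[3,4,-10],[0,0,0],1],[[6,8,-10],[0,0,0],0.5],[[12,30.5,-10],[0,0,0],0],[[12,30.5,-10],[0,0,-3],0],[[12,30.5,-10],[0,0,-3],0],[[12,30.5,-10],[0,0,-3],0],[[12,30.5,-10],[0,0,-3],0],[[12,30.5,-7],[0,0,-3],0],[[12,30.5,-7],[0,0,-3],0],[[12,30.5,-7],[0,0,-3],0]]}}

```text
clock: 6.25
tool_pos: [0.5725, 0.0204, 0.2726]
eef_rot: [1.0, 0.017, -0.001, -0.0]
contact_force: [-0.3, 0.4, -0.7]
opening: 0.796
finger_force: 0.0
```

```bash
python3 - <<'E'
from h import *
from plant import r
s=r.get_state();print(s["clock"],s["tool_pos"],s["contact_force"],s["opening"])
print(shift(r,(.580,.018,.092),-np.pi/2+.04))
d=r.snapshot("scene");cv2.imwrite("pics/s2.png",cv2.resize(d["image"][110:260,130:330,::-1],(800,600),interpolation=2))
E
```

```text
6.25 [0.57249383 0.02036098 0.2726018 ] [-0.25560774  0.4066938  -0.69158304] 0.7964176695217864
(array([ 0.77,  0.27, 18.06]), array([-0. ,  0.1, -0.4]), array([1.000e-01, 1.000e-01, 1.796e+02]))
```

View pics/s2.png

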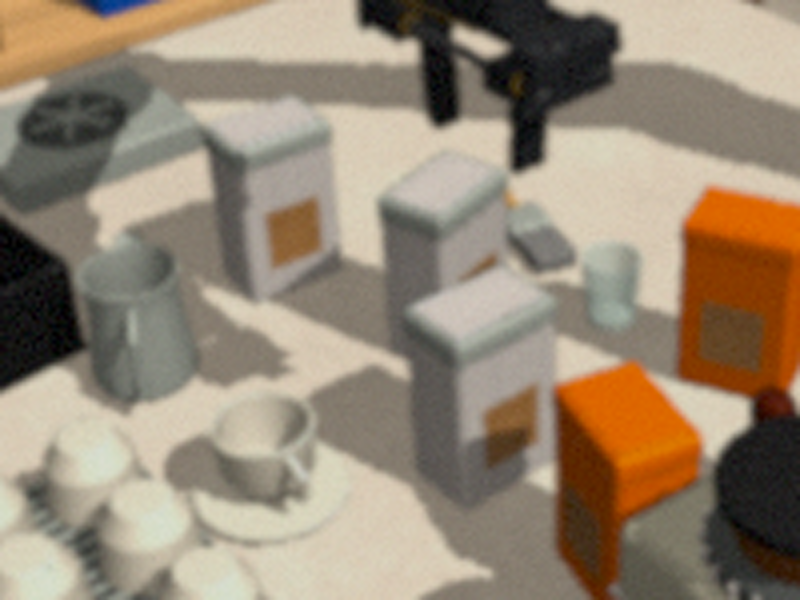

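Here the lids show their top corners: M (408,312),(503,270),(556,293),(460,350). The other two are similar. I'll cast them as a second view.

```bash
python3 - <<'E'
from h import *
d=load("scene");o=np.array([130,110])
for n,c in dict(M=[(408,312),(503,268),(556,295),(458,347)],N=[(381,198),(449,152),(508,178),(434,224)],F=[(206,133),(292,97),(330,123),(238,158)]).items():
    W=ray(d,np.array(c)/4+o,.15);print(n,W.mean(0).round(3),[round(np.linalg.norm(W[i]-W[i-1]),3) for i in range(4)])
print("orange",ray(d,np.array([(558,390),(632,365),(700,440),(622,470)])/4+o,.15).round(3))
print("orange top",ray(load("top"),np.array([(312,261),(364,271),(355,305),(303,293)])*.64,.15).round(3))
E
```

```text
M [0.583 0.025 0.15 ] [np.float64(0.054), np.float64(0.083), np.float64(0.051), np.float64(0.088)]
N [ 0.511 -0.118  0.15 ] [np.float64(0.057), np.float64(0.084), np.float64(0.063), np.float64(0.084)]
F [ 0.564 -0.289  0.15 ] [np.float64(0.053), np.float64(0.087), np.float64(0.059), np.float64(0.087)]
orange [[0.604 0.132 0.15 ]
 [0.55  0.142 0.15 ]
 [0.569 0.226 0.15 ]
 [0.624 0.216 0.15 ]]
orange top [[0.616 0.202 0.15 ]
 [0.601 0.115 0.15 ]
 [0.544 0.128 0.15 ]
 [0.562 0.215 0.15 ]]
```

{"fn": "carry_out", "kwargs": {"rows": [[[0.7,0.2,0],[0,0,0],0],[[0.7,0.2,0],[0,0,0],0],[[0.7,0.2,4],[0,0,0],0],[[0.7,0.2,8],[0,0,0],0],[[0.7,0.2,11],[0,0,0],0],[[0.7,0.2,14],[0,0,0],0],[[0.7,0.2,16.5],[0,0,0],0],[[0.7,0.2,18],[0,0,0],0],[[0.7,0.2,18],[0,0,0],0],[[0.7,0.2,18],[0,0,0],0]]}}

```text
clock: 7.3
tool_pos: [0.5807, 0.018, 0.0933]
eef_rot: [1.0, 0.016, 0.0, -0.0]
contact_force: [-0.4, 0.4, 0.4]
opening: 1.002
finger_force: 0.0
```

```bash
python3 - <<'E'
from h import *
from plant import r
s=r.get_state();print(s["clock"],s["tool_pos"],s["contact_force"],s["opening"])
d=r.snapshot("scene");cv2.imwrite("pics/s3.png",cv2.resize(d["image"][110:260,180:380,::-1],(800,600),interpolation=2))
E
```

```text
7.3 [0.58074797 0.01797257 0.09330189] [-0.42889743  0.37288892  0.37968236] 1.0018484154847915
```

View pics/s3.png

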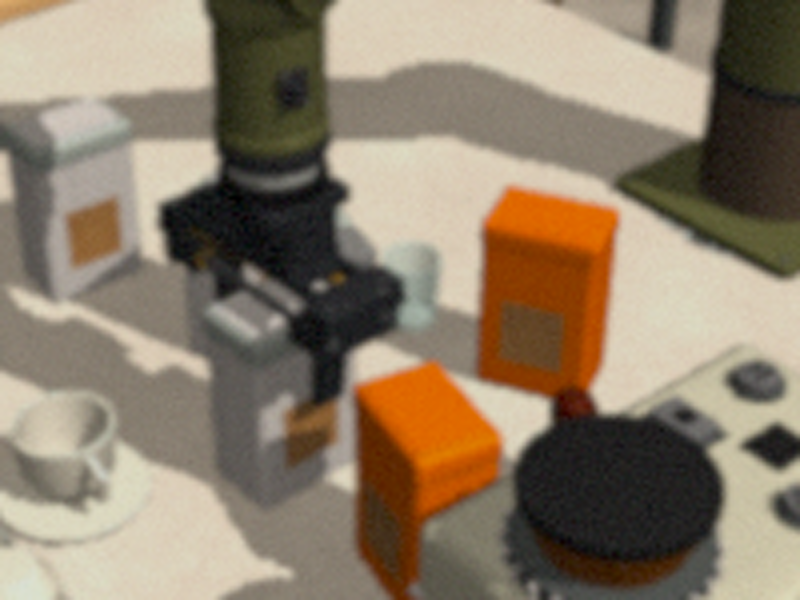

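The fingers straddle tin M, which stands upright and clear of the orange box, so I'll close.

{"fn": "carry_out", "kwargs": {"rows": [[[0,0,0],[0,0,0],0.3],[[0,0,0],[0,0,0],0.5],[[0,0,0],[0,0,0],1],[[0,0,0],[0,0,0],1],[[0,0,0],[0,0,0],1],[[0,0,0],[0,0,0],1]], "newtons": 30}}

```text
clock: 7.95
tool_pos: [0.5804, 0.0177, 0.0932]
eef_rot: [1.0, 0.016, 0.0, -0.0]
contact_force: [-0.6, 0.3, 5.3]
opening: 0.702
finger_force: 29.9
```

{"fn": "carry_out", "kwargs": {"rows": [[[0,0,-1],[0,0,0],1],[[0,0,-3],[0,0,0],1],[[0,0,-5],[0,0,0],1],[[0,0,-6],[0,0,0],1],[[0,0,-6],[0,0,0],1],[[0,0,-6],[0,0,0],1],[[0,0,-6],[0,0,0],1],[[0,0,-6],[0,0,0],1],[[0,0,-6],[0,0,0],1]]}}

```text
clock: 8.85
tool_pos: [0.5797, 0.0175, 0.1521]
eef_rot: [1.0, 0.016, -0.001, 0.0]
contact_force: [0.2, -0.8, -1.8]
opening: 0.701
finger_force: 29.9
```

```bash
python3 - <<'E'
from plant import r
import numpy as np
f=[]
for i in range(5):
    r.snapshot("top");s=r.get_state();f.append(np.r_[s["contact_force"],s["moment"]])
print(s["clock"],s["tool_pos"],s["opening"],s["finger_force"]);print(np.mean(f,0).round(2),np.std(f,0).round(2))
E
```

```text
9.1 [0.58006013 0.01755577 0.15260251] 0.7001216200355651 29.917696479242295
[ 0.05  0.02 -2.37  0.02  0.03  0.02] [0.66 0.59 0.3  0.02 0.02 0.04]
```

About 2.4 N, or 0.24 kg, so M is one of the light ones (the heaviest is at least 0.33 kg). I'll set it back gently.

{"fn": "carry_out", "kwargs": {"rows": [[[0,0,2.5],[0,0,0],1],[[0,0,4.5],[0,0,0],1],[[0,0,5.2],[0,0,0],1],[[0,0,5.5],[0,0,0],1],[[0,0,5.7],[0,0,0],1],[[0,0,5.85],[0,0,0],1],[[0,0,5.95],[0,0,0],1],[[0,0,6],[0,0,0],1],[[0,0,6],[0,0,0],1]]}}

```text
clock: 10.0
tool_pos: [0.5804, 0.0176, 0.0932]
eef_rot: [1.0, 0.016, 0.0, 0.0]
contact_force: [-0.6, 0.6, 0.3]
opening: 0.705
finger_force: 29.9
```

{"fn": "carry_out", "kwargs": {"rows": [[[0,0,0],[0,0,0],0.25],[[0,0,0],[0,0,0],0.1],[[0,0,0],[0,0,0],0],[[0,0,0],[0,0,0],0],[[0,0,-3],[0,0,0],0],[[0,0,-7],[0,0,0],0],[[0,0,-12],[0,0,0],0],[[0,0,-15],[0,0,0],0],[[0,0,-15],[0,0,0],0]]}}

```text
clock: 10.9
tool_pos: [0.5831, 0.018, 0.2475]
eef_rot: [1.0, 0.016, 0.005, -0.0]
contact_force: [0.3, -0.2, -0.3]
opening: 0.999
finger_force: 0.0
```

```bash
python3 - <<'E'
from h import *
from plant import r
s=r.get_state();print(s["clock"],s["tool_pos"],s["contact_force"],s["opening"])
print(shift(r,(.504,-.126,.093),-np.pi/2+.292))
E
```

```text
10.9 [0.58305448 0.01801882 0.24748793] [ 0.33946617 -0.22279438 -0.34756098] 0.9990849177729921
(array([-8.5 , 14.16, 15.36]), array([  0. ,  -0.6, -14.9]), array([ -0.8,  -0. , 165.1]))
```

{"fn": "carry_out", "kwargs": {"rows": [[[-3,5,0],[0,0,-8],0],[[-6,10,0],[0,0,-14.9],0],[[-8.3,14.2,0],[0,0,-14.9],0],[[-8.3,14.2,0],[0,0,-14.9],0],[[-8.3,14.2,3],[0,0,-14.9],0],[[-8.3,14.2,5],[0,0,-14.9],0],[[-8.3,14.2,5],[0,0,-14.9],0],[[-8.3,14.2,5],[0,0,-14.9],0]]}}

```text
clock: 11.7
tool_pos: [0.5017, -0.1263, 0.1925]
eef_rot: [0.989, 0.146, -0.0, -0.0]
contact_force: [0.0, 0.0, -0.4]
opening: 1.0
finger_force: 0.0
```

```bash
python3 - <<'E'
from h import *
from plant import r
s=r.get_state();print(s["clock"],s["tool_pos"],s["contact_force"],s["opening"])
print(shift(r,(.504,-.127,.093),-np.pi/2+.292))
E
```

```text
11.7 [ 0.50173502 -0.12634502  0.19251228] [ 0.02969976  0.03188513 -0.35237886] 0.9996795945457566
(array([0.2 , 0.14, 9.95]), array([-0.,  0.,  0.]), array([-1.0e-01, -1.0e-01, -1.8e+02]))
```

{"fn": "carry_out", "kwargs": {"rows": [[[0.2,0.1,2],[0,0,0],0],[[0.2,0.1,4],[0,0,0],0],[[0.2,0.1,6.5],[0,0,0],0],[[0.2,0.1,9],[0,0,0],0],[[0.2,0.1,9.9],[0,0,0],0],[[0.2,0.1,9.9],[0,0,0],0],[[0.2,0.1,9.9],[0,0,0],0.3],[[0.2,0.1,9.9],[0,0,0],0.5],[[0.2,0.1,9.9],[0,0,0],1],[[0.2,0.1,9.9],[0,0,0],1],[[0.2,0.1,9.9],[0,0,0],1],[[0.2,0.1,9.9],[0,0,0],1]]}}

```text
clock: 12.9
tool_pos: [0.5044, -0.1277, 0.0946]
eef_rot: [0.989, 0.145, 0.001, 0.0]
contact_force: [-0.8, 0.1, 7.1]
opening: 0.701
finger_force: 30.0
```

{"fn": "carry_out", "kwargs": {"rows": [[[0,0,-1],[0,0,0],1],[[0,0,-3],[0,0,0],1],[[0,0,-5],[0,0,0],1],[[0,0,-6],[0,0,0],1],[[0,0,-6],[0,0,0],1],[[0,0,-6],[0,0,0],1],[[0,0,-6],[0,0,0],1],[[0,0,-6],[0,0,0],1],[[0,0,-6],[0,0,0],1]]}}

```text
clock: 13.8
tool_pos: [0.5035, -0.1273, 0.1531]
eef_rot: [0.989, 0.145, -0.001, -0.0]
contact_force: [-0.9, -0.2, -5.2]
opening: 0.699
finger_force: 30.0
```

```bash
python3 - <<'E'
from plant import r
import numpy as np
f=[]
for i in range(5):
    r.snapshot("top");s=r.get_state();f.append(np.r_[s["contact_force"],s["moment"]])
print(s["clock"],s["tool_pos"],s["opening"],s["finger_force"]);print(np.mean(f,0).round(2),np.std(f,0).round(2))
E
```

```text
14.05 [ 0.50380758 -0.12736788  0.15362617] 0.7009382207977899 29.963397262617946
[-0.05 -0.19 -4.66  0.01  0.02  0.01] [0.49 0.48 0.58 0.02 0.02 0.03]
```

4.7 N is about 0.475 kg. A lighter tin can weigh at most 0.51 − 0.15 = 0.36 kg (3.5 N), so this is the heaviest and F needn't be disturbed. I'll raise it further.

{"fn": "carry_out", "kwargs": {"rows": [[[0,0,-2],[0,0,0],1],[[0,0,-4.5],[0,0,0],1],[[0,0,-6],[0,0,0],1],[[0,0,-7],[0,0,0],1],[[0,0,-7],[0,0,0],1],[[0,0,-7],[0,0,0],1],[[0,0,-7],[0,0,0],1],[[0,0,-7],[0,0,0],1],[[0,0,-7],[0,0,0],1],[[0,0,-7],[0,0,0],1]]}}

```text
clock: 15.05
tool_pos: [0.5037, -0.1273, 0.2234]
eef_rot: [0.989, 0.145, -0.0, -0.0]
contact_force: [1.1, 0.3, -5.1]
opening: 0.7
finger_force: 30.0
```

```bash
python3 - <<'E'
from plant import r
import numpy as np,cv2
f=[]
for i in range(12):
    d=r.snapshot("scene");s=r.get_state();f.append(s["contact_force"][2])
print(s["tool_pos"],s["opening"],s["finger_force"],np.mean(f))
cv2.imwrite("pics/s4.png",cv2.resize(d["image"][:,:,::-1],(800,600)))
E
```

```text
[ 0.50386726 -0.12737352  0.22374348] 0.698268471407002 29.963381909765303 -4.452308332503979
```

View pics/s4.png

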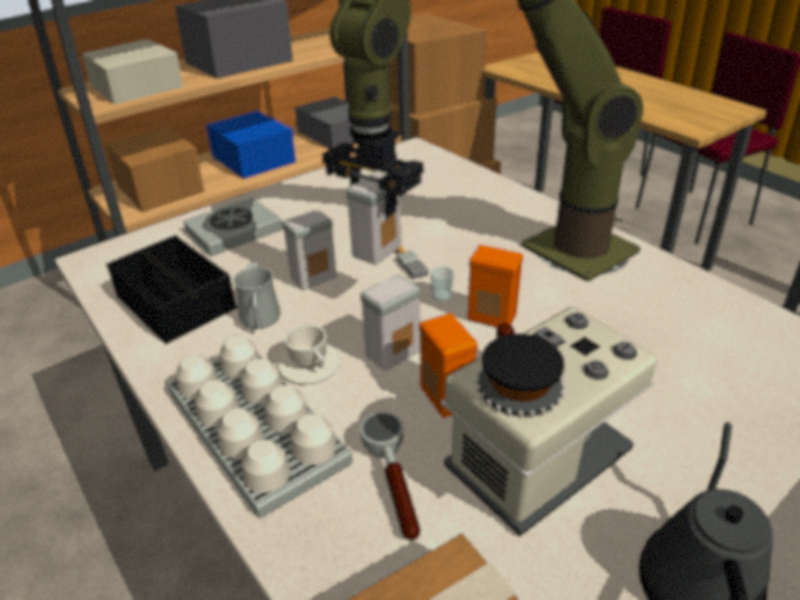

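The tin is held upright at about (375,225), M is back on its spot at (391,322), and everything else looks undisturbed. The longer average of 4.45 N (0.45 kg) is still well above the 0.36 kg limit for a lighter tin.

```bash
python3 -c "
from plant import r
print(r.finish_job())"
```

```text
the job is handed in; nothing more can be done
None
```

I pressed the power key, let it come up, pressed the double-dose key, and handed the job in holding the heaviest tin (about 0.46 kg) upright about 130 mm clear of the counter; the middle tin (about 0.24 kg) is back where it stood, and I didn't heft the third because the stated weights cap a lighter tin at 0.36 kg.

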